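# Zero the dish reader and hold its cam lift at the top

## Robot

A 6-joint arm with a two-finger parallel gripper is mounted at the origin on the work surface. World frame = base frame: x ahead of the robot, y to its left, z up, the work surface at z = 0. Lengths are in m, angles in rad, forces in N, time in s.
With the tool pointing down it reaches from about 0.425 to 0.95 m from the base axis. Payload 3.5 kg.
Tool frame: the origin (TCP) lies midway between the tips of the shut fingers; the grasp point (between the pads) lies 19 mm behind it; z points along the fingers, y is the line along which they close (so a half turn about z gives the same grasp; the last joint's range is limited). The gripper opens to 85 mm and grips with 20 to 120 N. Pads are 22 mm wide; open, the fingers measure 114 mm over their backs; the gripper's body (76 mm by 85 mm) begins 54 mm behind the grasp point. The pads swing forward as they close: fully open they stand 13 mm farther back than shut.
Start: joints at [1.097, 0.286, 1.577, -0, 1.279, -0.15], TCP at [0.215, 0.64, 0.231] pointing down, gripper open.
Joint ranges: [-2.77, 2.77], [-0.9, 2.22], [0.21, 2.48], [-1.53, 4.67], [0.24, 2.81], [-2.84, 2.84]. Speed limits (rad/s): [2.79, 2.79, 3.14, 3.14, 3.14, 3.14].

## Interface

Orientations are given as a unit quaternion [x, y, z, w].
In Python, from plant import * gives the robot as it stands.
- The arm moves only by the tool move_arm, never from a script. Its argument "moves" is a list of rows, each a list of 3 entries, a list of its own where there are three numbers: the opening, from 0 (shut) to 1 (fully open), then the shift along the tool's x, y, z in m, then the turn, a rotation vector about the tool's x, y, z in rad. A call has exactly 10 rows; each row shifts and turns the commanded pose from where the row before left it, along the tool's axes as they then stand; what a row does not reach is not made up. A row lasts 1/12 s, in which the tool goes at most 41.7 mm and 7.16 degrees, less where a joint would pass 70% of its speed; a pose out of reach is approached as far as the arm can. A call is refused whole if a number of a shift passes 0.0417 or a number of a turn 0.125, either way. A call with a gripper value outside its range is refused whole. The fingers move at their own pace and stop on an object; "grip_force" is the grip in N (left out, the last holds). Time passes only in rows, so rows that do not move let the fingers close, or fill a call up. It gives the time, the measured TCP pose, the force, the opening and the grip force at its end, in the units of the state.
- get_state(): the state, without advancing time (a new reading comes with each control period).
- read_camera(name): name is "scene" or "side" or "wrist"; returns the picture (480x640x3 uint8, red, green, blue); there is no depth.
- camera_params(name): a dict with "fx", "fy", "cx", "cy" (pixels), "rvec" (rotation vector, rad) and "tvec" (3), from world to camera coordinates, as OpenCV has them; the wrist camera has in their place "tool_from_camera" (4x4, takes a point from camera to tool coordinates, whose origin is the TCP and whose axes are the flange's). Camera axes: x right, y down, z forward; pixel columns grow to the right and rows downward; lengths in m; the calibration is good to about 2 mm. A picture is of the moment at which its call begins: read the wrist's pose just before it. camera_params takes no time and is no camera call.
- sign_off(): hands the job in; it is judged then, once.
The state is a dict: "time": time; "qpos": joint angles; "dq": joint speeds; "joint_efforts": joint torques, N m; "eef_pos": TCP position; "tcp_rot": TCP orientation; "contact_force": force on the tool from outside, world axes, zero at the start; "wrist_torque": the same for the moment, N m; "opening": opening from 0.0 (shut) to 1.0 (fully open); "finger_force": force on a finger pad.
Only numpy, scipy, OpenCV 4.12 (cv2) and the standard library are available. Lean on these libraries where they do the work, as an engineer would, in place of code of your own. Each camera call takes 0.05 s, during which the arm holds its last target. There are 200 camera calls.

## Task

Zero the reader: twist the bar-shaped spring-return knob on the control box clockwise (seen from above) to its stop, then let go of it so that it springs back. Then swing the reader's cam lever up until the dish is lifted to its highest point, lever upright, and finish there still holding the lever with the gripper, because it springs down if let go. Leave the other things on the bench where they stand.

Things in the scene. Friction and masses are not known exactly. Their poses are not given: they have to be found in the camera images.
- reader: White reader fixed to the bench (place, yaw vary). Base 200 x 160 x 15 mm; origin at centre of its underside, -x its front. A rear column bears an overhanging head, 90 mm wide, x -48 to 92 mm, z 190 to 225 mm. Under it a stage with a clear dish rides on an eccentric cam. The cam's axle runs along x, 85 mm high, with the cam lever in front of the machine.
- cam_axle (a point): Point on the cam's axle in the lever's grip plane, at (-120, 0, 85) mm in the reader's frame: the centre of the circle that lever_grip runs on.
- cam (a joint): Angle of cam and lever (rad). 0: lever level towards the reader's +y side, at its rest stop (always starts there); grows as the lever swings up. 1.57: lever upright, highest lift, dish 16 mm above rest. Beyond, the dish sinks again; far stop 2.3. A spring always drives it back to 0: about 0.15 Nm at 0, 0.5 Nm upright (5 N at the grip).
- lever: Steel cam lever, turns with cam: flat arm 8 mm thick (x), 18 mm wide, 110 mm long, lying 85 mm in front of the reader's origin. From its end a round white grip sticks out to the front, parallel to the axle. Origin on the axle, 85 mm above the bench; own y runs along the arm to the grip, own x along the axle to the rear.
- lever_sleeve: The white round grip: 16 mm diameter, 55 mm long, spinning freely on its pin, so it can be pinched from above (fingers closing along the reader's y) and led along its arc without turning the gripper. Origin on the sleeve's axis, level with the reader's origin in x; the sleeve lies 93 to 148 mm in front of that.
- lever_grip (a point): Middle of the round white grip: 110 mm from the axle, 120 mm in front of the reader's origin; 85 mm high at rest, 195 mm high with the lever upright.
- dish_rim (a point): Centre of the dish's rim, carried by the stage; about 155 mm high at rest and about 171 mm with the cam at its highest lift.
- control_box: Grey box with white top plate, fixed to the bench (place, yaw vary; left or right of the reader), 130 x 190 x 60 mm, origin at the centre of its underside. On top at (0, -45) mm the bar-shaped spring-return knob; at (0, +55) mm a plain round fixed dial, 34 mm across, 16 mm high, not to be used. Small display and buttons do nothing.
- knob_turn (a joint): Angle of the spring-return knob (rad): 0 at rest (starts there), grows clockwise seen from above, hard stop at 1.2. A spring returns it to 0 when let go: 0.05 Nm at rest, 0.17 Nm at the stop.
- knob: The knob's upright black grip bar: 46 mm long, 14 mm thick, 32 mm tall, standing on a skirt of 48 mm diameter whose top is 66 mm above the bench. Origin at the centre of the bar's foot on that skirt; own x axis along the bar (along the box's x at rest), z up; it turns with knob_turn.
- knob_grip (a point): Point on the knob's axis, inside the bar, 22 mm above the skirt, 88 mm above the bench: where to pinch it across its 14 mm thickness.
- reagent_bottle: Bystander: white bottle with black cap, 52 mm across, 110 mm tall, loose; origin at the centre of its underside.
- funnel: Bystander: small clear funnel standing mouth down, 64 mm across, 75 mm tall, loose; origin at the centre of its underside.
- petri_dish: Bystander: flat closed round dish, 90 mm across, 15 mm high, loose on the table; origin at the centre of its underside.
- beaker: Bystander: glass beaker, 68 mm across, 75 mm tall, loose; origin at the centre of its underside.
- pipette: Bystander: hand pipette lying down, about 235 mm long, 20 mm high, loose; origin at the bench under about its middle, own x along it.
Things that resemble listed ones, but are neither listed nor needed, are in the scene too. What is shaped like the control_box but purple is not meant.

How it is judged:
On the way, in this order (a step that is already met when the one before it is completed fails the run):
1. the spring-return knob is twisted clockwise to its stop (value of joint knob_turn above 1.1 rad), for 0.1 s.
2. the knob is let go and has sprung back (value of joint knob_turn below 0.1 rad and contact force between the fingers and knob below 0.1 N), for 0.1 s.
3. the cam lever is swung up to the cam's highest lift (value of joint cam between 1.39 and 1.75 rad), for 0.3 s.
At the end, for the whole second after the job is handed in: Through the last second the gripper holds the cam lever (contact force over 1 N) within 0.18 rad (10 degrees) of upright, with the dish within 1 mm of its highest point; the spring-return knob is back at rest (within 0.1 rad) and untouched (all of step 3 and z of dish_rim in the frame of reader above 0.17 m and contact force between the fingers and lever above 1 N and value of joint knob_turn below 0.1 rad and contact force between anything else and knob below 0.1 N); the arm keeps its last pose, push and grip.
It fails at once if a loose thing on the bench is shifted by more than 30 mm or tipped by more than 0.35 rad (distance of any of reagent_bottle, funnel, petri_dish, beaker, pipette from where it was at the start of the episode above 0.03 m or angle between any of reagent_bottle, funnel, petri_dish, beaker, pipette's own z axis and vertical above 0.35 rad).
It also fails if it takes over 72 s, if anything falls off the work surface, if the arm or the gripper's body presses on something with over 40 N, if the wrist force passes 120 N, or if a joint passes its speed limit or range.

## Working session

There is one attempt and no reset: what is moved stays moved. The work goes in short steps, Python scripts to look and compute and a tool call to move; the robot and the scene stay as the last step left them, time stands still between calls to the robot, and variables do not carry over. Pictures are saved under pics/ and viewed, at most 10 in all, crops included, and the job is handed in when it is done.

Besides the shell and the picture viewer there is one more tool, called after ">>>" as name([rows], argument=value, ...), one row to a line, values as JSON. move_arm: Moves the arm, as the interface text tells. Its arguments: {"type":"object","properties":{"moves":{"type":"array"},"grip_force":{"type":"number"}},"required":["moves"]}

```bash
mkdir -p pics; cat > h.py <<'E'
from plant import *
import numpy as np, cv2
from scipy.spatial.transform import Rotation as R
def ray(name,u,v):
    p=camera_params(name); d=np.array([(u-p['cx'])/p['fx'],(v-p['cy'])/p['fy'],1.])
    if name=='wrist':
        s=get_state(); T=np.array(p['tool_from_camera']); q=R.from_quat(s['tcp_rot'])
        return np.array(s['eef_pos'])+q.apply(T[:3,3]), q.apply(T[:3,:3]@d)
    Rm=cv2.Rodrigues(np.array(p['rvec'],float))[0]; t=np.array(p['tvec'],float).ravel()
    return -Rm.T@t, Rm.T@d
def atz(name,u,v,z):
    o,d=ray(name,u,v); return o+d*(z-o[2])/d[2]
def save(name,fn):
    im=read_camera(name); cv2.imwrite('pics/'+fn,im[:,:,::-1]); return im
E
python3 - <<'E'
from h import *
print(get_state())
for n in ['scene','side','wrist']:
    save(n,n+'0.png'); print(n,camera_params(n))
E
```

```text
{'time': 0.0, 'qpos': array([ 1.09699843e+00,  2.87212018e-01,  1.57817280e+00, -1.34265598e-05,
        1.27858883e+00, -1.49991055e-01]), 'dq': array([-5.60567107e-04,  6.63262509e-05,  1.54286897e-04, -4.35191740e-05,
        4.31481792e-03,  8.44028623e-04]), 'joint_efforts': array([-8.96932506e-04, -4.06001544e+01, -2.92613429e+01, -1.95699881e-04,
        5.96800237e-03, -5.04595022e-06]), 'eef_pos': array([0.21443788, 0.63934331, 0.22991854]), 'tcp_rot': array([ 1.61194997e-01,  9.86921859e-01, -1.13503003e-03, -3.59201544e-04]), 'contact_force': array([-1.00372395, -0.42824145, -0.58301274]), 'wrist_torque': array([-0.03808015,  0.03259473,  0.05622529]), 'finger_force': 0.0, 'opening': 0.9959871018830977}
scene {'fx': 494.3316942036031, 'fy': 494.3316942036031, 'cx': 319.3510504524257, 'cy': 235.3565653149155, 'rvec': array([ 1.98722987,  1.63695655, -0.55805441]), 'tvec': array([-0.022778  , -0.30966702,  1.59579352])}
side {'fx': 463.2269714919799, 'fy': 463.2269714919799, 'cx': 311.84512925055344, 'cy': 238.32637934233392, 'rvec': array([ 2.23157799, -0.07801979,  0.03451993]), 'tvec': array([-0.51241479,  0.07118273,  1.19224207])}
wrist {'fx': 422.7212814998076, 'fy': 422.7212814998076, 'cx': 328.8977310004564, 'cy': 238.11575427403528, 'tool_from_camera': array([[-1.17863453e-05, -9.65947498e-01, -2.58738151e-01,
         6.55741169e-02],
       [ 9.99999961e-01, -8.37495898e-05,  2.67109282e-04,
        -5.14734909e-04],
       [-2.79682757e-04, -2.58738138e-01,  9.65947461e-01,
        -1.42755334e-01],
       [ 0.00000000e+00,  0.00000000e+00,  0.00000000e+00,
         1.00000000e+00]])}
```

View pics/scene0.png

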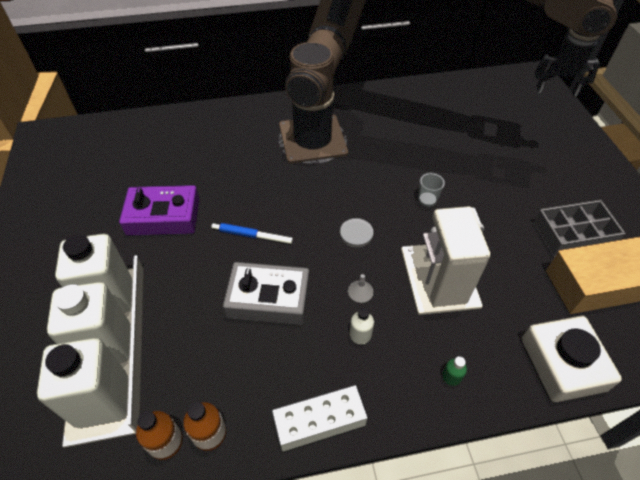

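View pics/side0.png

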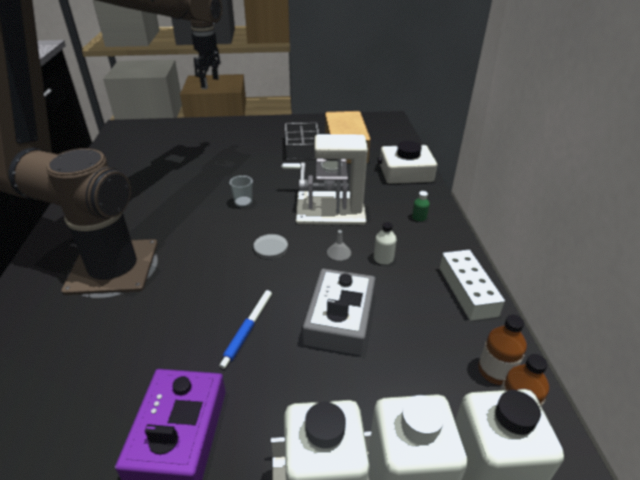

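The grey box with the white top is at scene (268,292) and side (340,310). The purple look-alike is at scene (160,210) and isn't meant. The reader is at scene (448,260), with its front towards the robot and the lever at side (300,167). I'll confirm both in one enlarged crop.

```bash
python3 - <<'E'
from h import *
a=cv2.imread('pics/scene0.png'); b=cv2.imread('pics/side0.png')
c=[cv2.resize(x,(400,300),interpolation=cv2.INTER_CUBIC) for x in (a[250:340,210:330],a[200:320,390:550],b[260:365,290:430],b[120:240,270:430])]
cv2.imwrite('pics/crop1.png',np.vstack([np.hstack(c[:2]),np.hstack(c[2:])]))
for n in('scene','side'): print(n,ray(n,320,240))
E
```

```text
scene (array([ 1.20406272, -0.21528058,  1.07091396]), array([-0.59374263,  0.11958009, -0.79577651]))
side (array([ 0.45176767, -0.9298678 ,  0.78760962]), array([ 0.06989693,  0.78364132, -0.6175303 ]))
```

View pics/crop1.png

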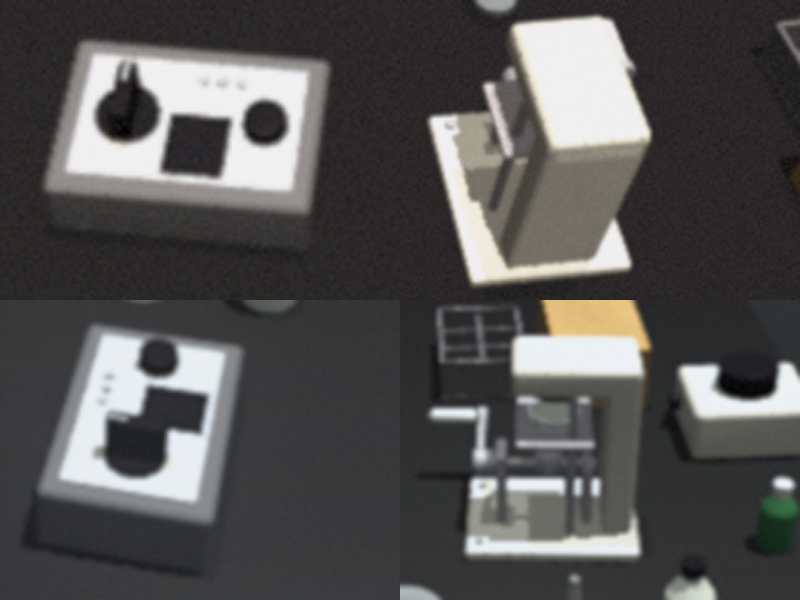

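```bash
python3 - <<'E'
from h import *
np.set_printoptions(precision=4,suppress=True)
P=np.array([atz('scene',u,v,.06) for u,v in [(234,262),(309,268.6),(300,313),(224.1,307)]]); print(P)
print('c',P.mean(0), [np.linalg.norm(P[i]-P[(i+1)%4]) for i in range(4)])
# side crop BL: origin (290,260), scale 400/140
s=lambda x,y:(290+x*.35,260+(y-300)*.35)
Q=np.array([atz('side',*s(*p),.06) for p in [(90,325),(243,347),(210,522),(40,494)]]); print(Q,Q.mean(0),[np.linalg.norm(Q[i]-Q[(i+1)%4]) for i in range(4)])
def yaw(P): a=P[1]-P[0]; b=P[2]-P[3]; return np.arctan2(-(a+b)[0],(a+b)[1])
print('yaw scene',yaw(P), 'side yaw', np.arctan2(*((Q[1]-Q[0])+(Q[2]-Q[3]))[[1,0]]))
print('knob scene skirt',atz('scene',210+127*.3,250+113*.3,.066),'side',atz('side',*s(136,456),.066))
# reader
for p in [(30,118),(75,282),(230,267)]: print('R',atz('scene',390+p[0]*.4,200+p[1]*.4,.008))
t=lambda x,y:(270+(x-400)*.4,120+(y-300)*.4)
for p in [(467,548),(639,550)]: print('Rs',atz('side',*t(*p),.008))
for p in [(430,413),(478,413)]: print('grip',atz('side',*t(*p),.085))
print('axle',atz('side',*t(480,461),.085))
print('head scene', [atz('scene',390+x*.4,200+y*.4,.225) for x,y in [(113,28),(205,17),(248,135),(150,142)]])
def px(n,X):
    p=camera_params(n); return cv2.projectPoints(np.array([X],float),p['rvec'],p['tvec'],np.array([[p['fx'],0,p['cx']],[0,p['fy'],p['cy']],[0,0,1]]),None)[0].ravel()
for nm,u,v in [('bottle',361,342),('funnel',361,297),('petri',357,233),('beaker',429,202),('pipL',213,227),('pipR',291,240)]: print(nm,atz('scene',u,v,0))
E
```

```text
[[ 0.4765 -0.2863  0.06  ]
 [ 0.5314 -0.107   0.06  ]
 [ 0.6487 -0.1495  0.06  ]
 [ 0.5994 -0.3201  0.06  ]]
c [ 0.564  -0.2157  0.06  ] [np.float64(0.1875073916140634), np.float64(0.1247427278281137), np.float64(0.177556968523783), np.float64(0.12752660850671788)]
[[ 0.5286 -0.1162  0.06  ]
 [ 0.6497 -0.1516  0.06  ]
 [ 0.5949 -0.3287  0.06  ]
 [ 0.4774 -0.2947  0.06  ]] [ 0.5627 -0.2228  0.06  ] [np.float64(0.12619764607742803), np.float64(0.18537518357319238), np.float64(0.12230061216260578), np.float64(0.18572065937810472)]
yaw scene -0.28935786859488083 side yaw -0.2831948535528388
knob scene skirt [ 0.5509 -0.2584  0.066 ] side [ 0.5493 -0.2687  0.066 ]
R [0.4765 0.155  0.008 ]
R [0.6752 0.1399 0.008 ]
R [0.6884 0.2943 0.008 ]
Rs [0.4811 0.1614 0.008 ]
Rs [0.6788 0.1431 0.008 ]
grip [0.4449 0.344  0.085 ]
grip [0.5042 0.3396 0.085 ]
axle [0.5007 0.2259 0.085 ]
head scene [array([0.5424, 0.1824, 0.225 ]), array([0.5457, 0.2688, 0.225 ]), array([0.6772, 0.2546, 0.225 ]), array([0.6683, 0.1709, 0.225 ])]
bottle [ 0.7189 -0.0179  0.    ]
funnel [0.6003 0.0117 0.    ]
petri [0.4007 0.0503 0.    ]
beaker [0.3295 0.2822 0.    ]
pipL [ 0.3039 -0.3373  0.    ]
pipR [ 0.39   -0.1318  0.    ]
```

>>> move_arm([
  [1,[-0.0265,-0.03,-0.003],[0,0,0]],
  [1,[-0.0265,-0.03,-0.003],[0,0,0]],
  [1,[-0.0265,-0.03,-0.003],[0,0,0]],
  [1,[-0.0265,-0.03,-0.003],[0,0,0]],
  [1,[-0.0265,-0.03,-0.003],[0,0,0]],
  [1,[-0.0265,-0.03,-0.003],[0,0,0]],
  [1,[-0.0265,-0.03,-0.003],[0,0,0]],
  [1,[-0.0265,-0.03,-0.003],[0,0,0]],
  [1,[-0.0265,-0.03,-0.003],[0,0,0]],
  [1,[-0.0265,-0.03,-0.003],[0,0,0]],
], grip_force=50)

```text
time: 0.98
eef_pos: [0.3705, 0.2694, 0.2613]
tcp_rot: [0.161, 0.987, 0.0, 0.0]
contact_force: [0.2, 0.5, -0.4]
opening: 1.0
finger_force: 0.0
```

>>> move_arm([
  [1,[-0.0242,-0.032,0.002],[0,0,0]],
  [1,[-0.0242,-0.032,0.002],[0,0,0]],
  [1,[-0.0242,-0.032,0.002],[0,0,0]],
  [1,[-0.0242,-0.032,0.002],[0,0,0]],
  [1,[-0.0242,-0.032,0.002],[0,0,0]],
  [1,[-0.0242,-0.032,0.002],[0,0,0]],
  [1,[-0.0242,-0.032,0.002],[0,0,0]],
  [1,[-0.0242,-0.032,0.002],[0,0,0]],
  [1,[-0.0242,-0.032,0.002],[0,0,0]],
  [1,[-0.0242,-0.032,0.002],[0,0,0]],
])

```text
time: 1.82
eef_pos: [0.4981, -0.1112, 0.2411]
tcp_rot: [0.161, 0.987, 0.0, 0.0]
contact_force: [1.2, 0.9, 0.2]
opening: 0.997
finger_force: 0.0
```

>>> move_arm([
  [1,[-0.0242,-0.032,0.01],[0,0,0]],
  [1,[-0.0242,-0.032,0.01],[0,0,0]],
  [1,[-0.0242,-0.032,0.01],[0,0,0]],
  [1,[-0.0242,-0.032,0.01],[0,0,0]],
  [1,[0,0,0],[0,0,-0.037]],
  [1,[0,0,0],[0,0,0]],
  [1,[0,0,0],[0,0,0]],
  [1,[0,0,0],[0,0,0]],
  [1,[0,0,0],[0,0,0]],
  [1,[0,0,0],[0,0,0]],
])

```text
time: 2.65
eef_pos: [0.5493, -0.2603, 0.2023]
tcp_rot: [0.142, 0.99, -0.0, 0.001]
contact_force: [-0.3, -0.6, 0.5]
opening: 1.0
finger_force: 0.0
```

```bash
python3 - <<'E'
from h import *
s=get_state(); print(s['eef_pos'],s['tcp_rot'],s['qpos'])
save('wrist','w1.png')
E
```

```text
[ 0.54933516 -0.26032588  0.20229943] [ 1.42342876e-01  9.89817144e-01 -3.08359468e-04  6.57548737e-04] [-6.09315153e-01  1.64560902e-01  1.77525767e+00  4.36003061e-05
  1.20032213e+00 -1.89447118e+00]
```

View pics/w1.png

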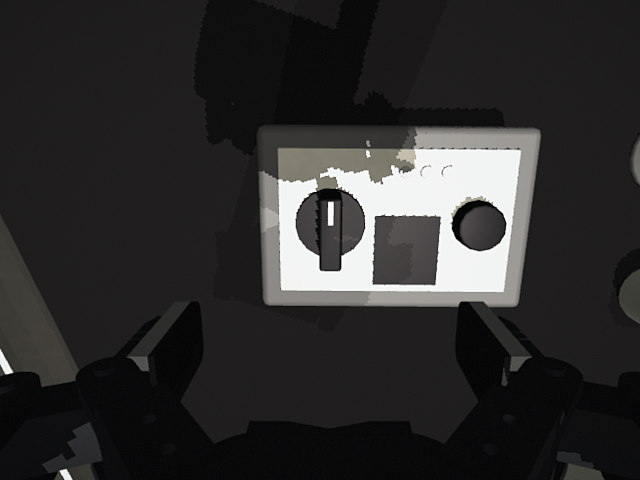

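The wrist view shows the knob skirt centred at about (330,222), with the bar lined up with the image vertical and the box edges nearly square to the tool. The dial is at (479,225).

```bash
python3 - <<'E'
from h import *
s=get_state(); q=R.from_quat(s['tcp_rot'])
k=atz('wrist',330.5,222.5,.066); print(k, q.inv().apply(k-s['eef_pos']))
a=atz('wrist',277,149.5,.0605);b=atz('wrist',521,151,.0605);c=atz('wrist',504,291.5,.0605);d=atz('wrist',281,290.5,.0605)
for e in (a,b,c,d): print(e)
g=(b-a)+(c-d); print('y dir deg',np.degrees(np.arctan2(g[1],g[0])),'tool y',np.degrees(np.arctan2(*q.apply([0,1,0])[[1,0]])))
E
```

```text
[ 0.54793812 -0.25936868  0.066     ] [0.00180114 0.00065636 0.1362171 ]
[ 0.49183508 -0.27969428  0.0605    ]
[ 0.53814218 -0.12546837  0.0605    ]
[ 0.63338952 -0.15397803  0.0605    ]
[ 0.58734084 -0.30805429  0.0605    ]
y dir deg 73.32375491038488 tool y 73.63293413490719
```

>>> move_arm([
  [1,[0.002,0.0005,0.026],[0,0,0]],
  [1,[0,0,0.026],[0,0,0]],
  [1,[0,0,0.026],[0,0,0]],
  [1,[0,0,0.026],[0,0,0]],
  [1,[0,0,0.018],[0,0,0]],
  [1,[0,0,0.008],[0,0,0]],
  [1,[0,0,0],[0,0,0]],
  [0,[0,0,0],[0,0,0]],
  [0,[0,0,0],[0,0,0]],
  [0,[0,0,0],[0,0,0]],
])

```text
time: 3.53
eef_pos: [0.5486, -0.261, 0.0735]
tcp_rot: [0.143, 0.99, -0.001, 0.002]
contact_force: [0.9, 0.0, 0.5]
opening: 0.602
finger_force: 0.0
```

>>> move_arm([
  [0,[0,0,0],[0,0,0]],
  [0,[0,0,0],[0,0,0]],
  [0,[0,0,0],[0,0,0]],
  [0,[0,0,0],[0,0,0]],
  [0,[0,0,0],[0,0,0]],
  [0,[0,0,0],[0,0,0]],
  [0,[0,0,0],[0,0,0]],
  [0,[0,0,0],[0,0,0]],
  [0,[0,0,0],[0,0,0]],
  [0,[0,0,0],[0,0,0]],
])

```text
time: 4.37
eef_pos: [0.5481, -0.2594, 0.0723]
tcp_rot: [0.143, 0.99, 0.001, 0.0]
contact_force: [-0.4, 5.0, 5.5]
opening: 0.156
finger_force: 51.1
```

>>> move_arm([
  [0,[0,0,0],[0,0,0.06]],
  [0,[0,0,0],[0,0,0.12]],
  [0,[0,0,0],[0,0,0.12]],
  [0,[0,0,0],[0,0,0.12]],
  [0,[0,0,0],[0,0,0.12]],
  [0,[0,0,0],[0,0,0.12]],
  [0,[0,0,0],[0,0,0.12]],
  [0,[0,0,0],[0,0,0.12]],
  [0,[0,0,0],[0,0,0.12]],
  [0,[0,0,0],[0,0,0.1]],
])

```text
time: 5.2
eef_pos: [0.5488, -0.2586, 0.0724]
tcp_rot: [0.649, 0.761, 0.002, 0.0]
contact_force: [3.7, 7.5, 5.0]
opening: 0.159
finger_force: 51.0
```

>>> move_arm([
  [0,[0,0,0],[0,0,0.06]],
  [0,[0,0,0],[0,0,0.04]],
  [0,[0,0,0],[0,0,0.04]],
  [0,[0,0,0],[0,0,0.03]],
  [0,[0,0,0],[0,0,0]],
  [0,[0,0,0],[0,0,0]],
  [0,[0,0,0],[0,0,0]],
  [0,[0,0,0],[0,0,0]],
  [0,[0,0,0],[0,0,0]],
  [0,[0,0,0],[0,0,0]],
])

```text
time: 6.03
eef_pos: [0.5489, -0.2586, 0.0724]
tcp_rot: [0.706, 0.708, 0.001, 0.001]
contact_force: [4.1, 7.6, 4.3]
opening: 0.155
finger_force: 65.0
```

```bash
python3 - <<'E'
from h import *
s=get_state(); print(s)
print('tool y',np.degrees(np.arctan2(*R.from_quat(s['tcp_rot']).apply([0,1,0])[[1,0]])))
E
```

```text
{'time': 6.0333, 'qpos': array([-6.07984051e-01,  3.14021199e-01,  1.85601575e+00,  1.73008452e-03,
        9.70253990e-01, -6.11800050e-01]), 'dq': array([-0.00143299, -0.00275131, -0.00108113, -0.00092578,  0.00012288,
        0.00107774]), 'joint_efforts': array([ -6.7564331 , -34.94825721, -23.62771511,  -0.73472243,
        -0.35343722,   1.61312822]), 'eef_pos': array([ 0.5489178 , -0.25864198,  0.07242774]), 'tcp_rot': array([7.06101904e-01, 7.08109573e-01, 8.16678490e-04, 5.16188224e-04]), 'contact_force': array([4.10064338, 7.58839601, 4.32686499]), 'wrist_torque': array([ 1.2168191 , -0.55924151,  1.63804268]), 'finger_force': 65.04954782081768, 'opening': 0.1554424024118782}
tool y 0.1626556457465403
```

Tool turned 1.28 rad against 1.6 Nm, well above the spring torque, so the knob is at its stop. Now I let go.

>>> move_arm([
  [1,[0,0,0],[0,0,0]],
  [1,[0,0,0],[0,0,0]],
  [1,[0,0,0],[0,0,0]],
  [1,[0,0,0],[0,0,0]],
  [1,[0,0,0],[0,0,0]],
  [1,[0,0,0],[0,0,0]],
  [1,[0,0,0],[0,0,0]],
  [1,[0,0,0],[0,0,0]],
  [1,[0,0,0],[0,0,0]],
  [1,[0,0,0],[0,0,0]],
])

```text
time: 6.87
eef_pos: [0.5473, -0.2605, 0.0714]
tcp_rot: [0.709, 0.705, -0.0, 0.0]
contact_force: [0.6, -0.2, -0.3]
opening: 1.001
finger_force: 0.0
```

>>> move_arm([
  [1,[0,0,-0.02],[0,0,0]],
  [1,[0,0,-0.03],[0,0,0]],
  [1,[0,0,-0.03],[0,0,0]],
  [1,[0,0,-0.03],[0,0,-0.12]],
  [1,[0,0,-0.03],[0,0,-0.12]],
  [1,[0,0,-0.03],[0,0,-0.12]],
  [1,[0,0,-0.03],[0,0,-0.12]],
  [1,[0,0,0],[0,0,-0.12]],
  [1,[0,0,0],[0,0,-0.12]],
  [1,[0,0,0],[0,0,-0.12]],
])

```text
time: 7.7
eef_pos: [0.5476, -0.2605, 0.2725]
tcp_rot: [0.357, 0.934, -0.0, 0.001]
contact_force: [-1.3, -0.4, -0.6]
opening: 1.001
finger_force: 0.0
```

```bash
python3 - <<'E'
from h import *
s=get_state(); print(s['eef_pos'],s['tcp_rot'],s['qpos'],np.degrees(np.arctan2(*R.from_quat(s['tcp_rot']).apply([0,1,0])[[1,0]])))
w=save('wrist','w2.png'); a=save('scene','s2.png')
cv2.imwrite('pics/c2.png',np.hstack([cv2.resize(w,(400,300)),cv2.resize(a[250:340,210:330],(400,300))])[:,:,::-1])
E
```

```text
[ 0.54760325 -0.26047116  0.27254504] [ 3.57339131e-01  9.33974123e-01 -3.34244621e-04  9.86101530e-04] [-6.11084459e-01  1.06415569e-01  1.70956466e+00 -1.74065704e-04
  1.32353686e+00 -1.45100322e+00] 48.126235894412154
```

View pics/c2.png

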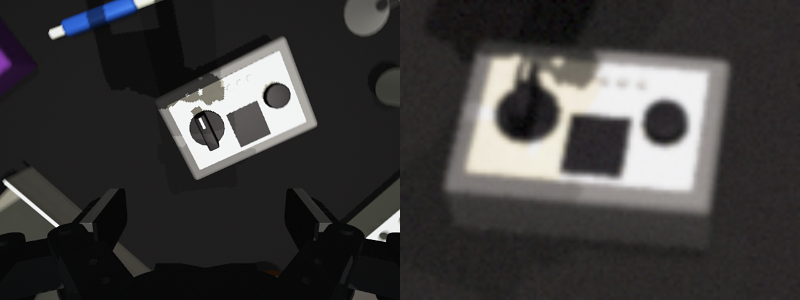

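The knob bar is back along the box's x at about (207,132) in the left crop and untouched, and the bystanders haven't moved. Next is the lever.

>>> move_arm([
  [1,[0,0,0],[0,0,-0.1075]],
  [1,[0,0,0],[0,0,-0.1075]],
  [1,[0,0,0],[0,0,-0.1075]],
  [1,[0,0,0],[0,0,-0.1075]],
  [1,[0,0,0],[0,0,-0.1075]],
  [1,[0,0,0],[0,0,-0.1075]],
  [1,[0.0083,0.0399,0],[0,0,0]],
  [1,[0.0083,0.0399,0],[0,0,0]],
  [1,[0.0083,0.0399,0],[0,0,0]],
  [1,[0.0083,0.0399,0],[0,0,0]],
])

```text
time: 8.63
eef_pos: [0.5284, -0.097, 0.271]
tcp_rot: [0.048, 0.999, 0.0, -0.0]
contact_force: [1.1, 0.2, -0.4]
opening: 1.003
finger_force: 0.0
```

>>> move_arm([
  [1,[0.0083,0.0399,0],[0,0,0]],
  [1,[0.0083,0.0399,0],[0,0,0]],
  [1,[0.0083,0.0399,0],[0,0,0]],
  [1,[0.0083,0.0399,0],[0,0,0]],
  [1,[0.0083,0.0399,0],[0,0,0]],
  [1,[0.0083,0.0399,0],[0,0,0]],
  [1,[0.0083,0.0399,0],[0,0,0]],
  [1,[0.0083,0.0399,0],[0,0,0]],
  [1,[0.0083,0.0399,0],[0,0,0]],
  [1,[0.0083,0.0399,0],[0,0,0]],
])

```text
time: 9.47
eef_pos: [0.4821, 0.3086, 0.2713]
tcp_rot: [0.048, 0.999, -0.0, 0.0]
contact_force: [0.7, -0.4, -0.4]
opening: 1.001
finger_force: 0.0
```

>>> move_arm([
  [1,[0.0083,0.0399,0],[0,0,0]],
  [1,[0,0,0.015],[0,0,0]],
  [1,[0,0,0.015],[0,0,0]],
  [1,[0,0,0.015],[0,0,0]],
  [1,[0,0,0.01],[0,0,0]],
  [1,[0,0,0],[0,0,0]],
  [1,[0,0,0],[0,0,0]],
  [1,[0,0,0],[0,0,0]],
  [1,[0,0,0],[0,0,0]],
  [1,[0,0,0],[0,0,0]],
])

```text
time: 10.3
eef_pos: [0.479, 0.3472, 0.2177]
tcp_rot: [0.046, 0.999, 0.001, 0.001]
contact_force: [-0.2, -0.6, 1.0]
opening: 1.002
finger_force: 0.0
```

```bash
python3 - <<'E'
from h import *
s=get_state(); print(s['eef_pos'],s['tcp_rot'],s['qpos'],np.degrees(np.arctan2(*R.from_quat(s['tcp_rot']).apply([0,1,0])[[1,0]])))
save('wrist','w3.png')
E
```

```text
[0.4789518  0.34720028 0.2176618 ] [4.62578672e-02 9.98928905e-01 5.41635714e-04 9.79607726e-04] [ 4.55846812e-01  1.14706962e-01  1.80188649e+00  7.03513855e-06
  1.22276046e+00 -1.02240309e+00] 84.69740738203058
```

View pics/w3.png

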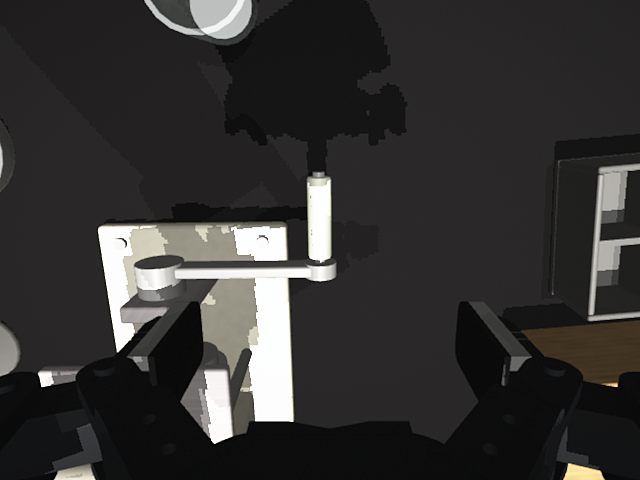

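The sleeve runs from (318,178) to (320,262) and the lever arm goes left to the axle hub at (160,270). It is clear of neighbours; the beaker is at (205,10).

```bash
python3 - <<'E'
from h import *
np.set_printoptions(precision=4,suppress=True)
s=get_state(); q=R.from_quat(s['tcp_rot'])
for n,u,v,z in [('s0',318.5,179,.09),('s1',320,260,.09),('mid',319.2,218,.085),('base FL',99,225,.015),('base FR',287,224,.015),('FR rear',294,420,.015)]:
    k=atz('wrist',u,v,z); print(n,k,q.inv().apply(k-s['eef_pos']))
E
```

```text
s0 [0.4462 0.3433 0.09  ] [ 0.0323 -0.007   0.1274]
s1 [0.5003 0.3389 0.09  ] [-0.0219 -0.0063  0.1275]
mid [0.4726 0.341  0.085 ] [ 0.0058 -0.0068  0.1325]
base FL [0.4767 0.1538 0.015 ] [-0.0154 -0.193   0.2023]
base FR [0.4904 0.3107 0.015 ] [-0.0146 -0.0355  0.2025]
FR rear [0.6822 0.2947 0.015 ] [-0.207  -0.0337  0.2028]
```

>>> move_arm([
  [1,[0.007,-0.006,0.025],[0,0,0]],
  [1,[0,0,0.026],[0,0,0]],
  [1,[0,0,0.026],[0,0,0]],
  [1,[0,0,0.026],[0,0,0]],
  [1,[0,0,0.024],[0,0,0]],
  [1,[0,0,0.016],[0,0,0]],
  [1,[0,0,0.008],[0,0,0]],
  [1,[0,0,0],[0,0,0]],
  [0,[0,0,0],[0,0,0]],
  [0,[0,0,0],[0,0,0]],
], grip_force=60)

```text
time: 11.18
eef_pos: [0.472, 0.3424, 0.0671]
tcp_rot: [0.046, 0.999, 0.001, 0.001]
contact_force: [-0.1, -0.1, -0.3]
opening: 0.748
finger_force: 0.0
```

>>> move_arm([
  [0,[0,0,0],[0,0,0]],
  [0,[0,0,0],[0,0,0]],
  [0,[0,0,0],[0,0,0]],
  [0,[0,0,0],[0,0,0]],
  [0,[0,0,0],[0,0,0]],
  [0,[0,0,0],[0,0,0]],
  [0,[0,0,0],[0,0,0]],
  [0,[0,0,0],[0,0,0]],
  [0,[0,0,0],[0,0,0]],
  [0,[0,0,0],[0,0,0]],
])

```text
time: 12.02
eef_pos: [0.4711, 0.3416, 0.0657]
tcp_rot: [0.046, 0.999, -0.0, 0.0]
contact_force: [0.1, -3.6, 5.5]
opening: 0.164
finger_force: 58.6
```

>>> move_arm([
  [0,[0,-0.0003,-0.0086],[0,0,0]],
  [0,[0,-0.001,-0.0086],[0,0,0]],
  [0,[0,-0.0017,-0.0085],[0,0,0]],
  [0,[0,-0.0023,-0.0083],[0,0,0]],
  [0,[0,-0.003,-0.0081],[0,0,0]],
  [0,[0,-0.0036,-0.0078],[0,0,0]],
  [0,[0,-0.0042,-0.0075],[0,0,0]],
  [0,[0,-0.0048,-0.0072],[0,0,0]],
  [0,[0,-0.0053,-0.0068],[0,0,0]],
  [0,[0,-0.0059,-0.0063],[0,0,0]],
])

```text
time: 12.85
eef_pos: [0.4684, 0.3098, 0.144]
tcp_rot: [0.046, 0.999, 0.001, 0.001]
contact_force: [7.1, 0.4, -5.3]
opening: 0.167
finger_force: 58.5
```

>>> move_arm([
  [0,[0,-0.0063,-0.0059],[0,0,0]],
  [0,[0,-0.0068,-0.0053],[0,0,0]],
  [0,[0,-0.0072,-0.0048],[0,0,0]],
  [0,[0,-0.0075,-0.0042],[0,0,0]],
  [0,[0,-0.0078,-0.0036],[0,0,0]],
  [0,[0,-0.0081,-0.003],[0,0,0]],
  [0,[0,-0.0083,-0.0023],[0,0,0]],
  [0,[0,-0.0085,-0.0017],[0,0,0]],
  [0,[0,-0.0086,-0.001],[0,0,0]],
  [0,[0,-0.0086,-0.0003],[0,0,0]],
])

```text
time: 13.68
eef_pos: [0.4621, 0.2335, 0.1766]
tcp_rot: [0.046, 0.999, 0.003, 0.003]
contact_force: [8.2, 3.8, -5.1]
opening: 0.161
finger_force: 58.6
```

>>> move_arm([
  [0,[0,0,0],[0,0,0]],
  [0,[0,0,0],[0,0,0]],
  [0,[0,0,0],[0,0,0]],
  [0,[0,0,0],[0,0,0]],
  [0,[0,0,0],[0,0,0]],
  [0,[0,0,0],[0,0,0]],
  [0,[0,0,0],[0,0,0]],
  [0,[0,0,0],[0,0,0]],
  [0,[0,0,0],[0,0,0]],
  [0,[0,0,0],[0,0,0]],
])

```text
time: 14.52
eef_pos: [0.4621, 0.2339, 0.1766]
tcp_rot: [0.046, 0.999, 0.003, 0.003]
contact_force: [7.6, 4.3, -3.9]
opening: 0.169
finger_force: 58.6
```

```bash
python3 - <<'E'
from h import *
s=get_state(); print(s['eef_pos'],s['contact_force'],s['wrist_torque'],s['finger_force'],s['opening'])
w=save('wrist','w4.png'); b=save('side','sd4.png')
cv2.imwrite('pics/c4.png',np.hstack([cv2.resize(w[80:380,120:520],(400,300)),cv2.resize(b[120:240,270:430],(400,300),interpolation=cv2.INTER_CUBIC)])[:,:,::-1])
E
```

```text
[0.46214552 0.23393452 0.17655008] [ 7.60794317  4.27821705 -3.8939697 ] [ 0.64099043 -1.18933022  0.14035428] 58.61810266971588 0.16852492014670356
```

View pics/c4.png

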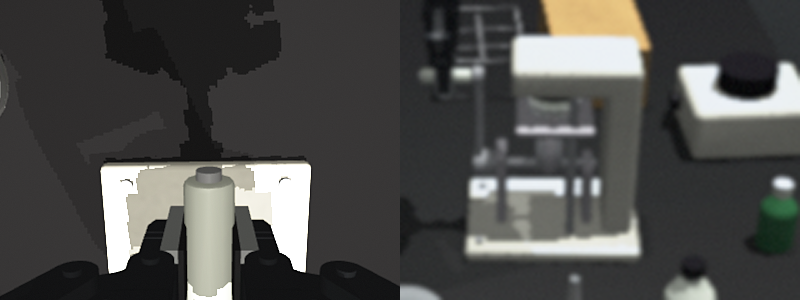

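The side crop at (480,110) shows the lever upright and the sleeve held between the fingers. The dish is raised, with the sleeve centred over the axle to within about 2 mm. I'll hand it in.

```bash
python3 -c "
from plant import *
print(sign_off())"
```

```text
the job is handed in; nothing more can be done
None
```

I twisted the knob clockwise to its stop and let it spring back, then swung the cam lever upright. I handed the job in at about 14.6 s with the gripper still holding the lever at 58 N; sign-off gave no verdict.

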